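# Set out the clay tools from the latched locker

## Robot

A 7-joint arm with a two-finger parallel gripper is mounted at the origin on the work surface. World frame = base frame: x ahead of the robot, y to its left, z up, the work surface at z = 0. Lengths are in mm, angles in rad, forces in N, time in s.
With the tool pointing down it reaches from about 400 to 900 mm from the base axis. Payload 5.6 kg.
Tool frame: the origin (TCP) lies midway between the tips of the shut fingers; the grasp point (between the pads) lies 19 mm behind it; z points along the fingers, y is the line along which they close (so a half turn about z gives the same grasp; the last joint's range is limited). The gripper opens to 92 mm and grips with 3 to 60 N. Pads are 20 mm wide; open, the fingers measure 128 mm over their backs; the gripper's body (75 mm by 189 mm) begins 69 mm behind the grasp point.
Start: joints at [1.058, 0.468, -0.012, 1.603, 0.006, 1.071, -0.056], TCP at [294.222, -579.605, 214.592] pointing down, gripper open.
Joint ranges: [-2.53, 2.53], [-0.31, 2.02], [-1.57, 1.55], [0.28, 2.44], [-1.29, 4.43], [0.15, 1.84], [-2.92, 2.92]. Speed limits (rad/s): [2.57, 2.57, 3.14, 3.14, 3.14, 3.14, 3.14].

## Interface

Orientations are given as a rotation vector (axis times angle).
In Python, from cell import robot, grip, kin, viewer gives the robot as it stands. Calls block until the motion is done:
- robot.movep(position, orientation): joint-space move of the TCP to a pose.
- robot.servo_line(position, feed=150, rotation=None): straight line of the TCP; rotation=None keeps the orientation; feed is the mean speed in mm/s.
- robot.goto_joints(angles): joint-space move.
- grip(opening, newtons=None): opening from 0.0 (shut) to 1.0 (fully open); newtons is the grip in N (None keeps the last); returns when the fingers have stopped.
- robot.hold(seconds).
- kin.ik(position, orientation): joint angles nearest the present ones, or None.
- robot.observe(): the state.
- viewer.read_camera(name): name is "scene" or "top"; returns the picture (400x640x3 uint8, red, green, blue); there is no depth.
- viewer.camera_info(name): a dict with "camera_matrix" (3x3 intrinsics, pixels), "R" (3x3) and "t" (3): a world point X has camera coordinates R X + t. Camera axes: x right, y down, z forward; pixel columns grow to the right and rows downward; lengths in mm; the calibration is good to about 2 mm. A picture is of the moment at which its call begins. camera_info takes no time and is no camera call.
A pose or a line that the arm cannot do raises robot.IKError and nothing moves.
- robot.job_done(): hands the job in; it is judged then, once.
Trained networks look in the newest picture that a camera, given by its name, has taken for a name from the list of things; names that differ only in an ending like _2 or _b are one class to them, and where a whole thing is asked for, a point or a joint stands for the part that bears it (a point fixed in the world has none). Each returns a list of dicts, best first, with "confidence" (0 to 1); they miss things now and then, are a little off and sometimes report something else, mostly with a low value. They report only what shows in the picture. A call takes as long as a camera call. They do not tell look-alikes from the thing itself.
- viewer.silhouettes(name, camera): "mask" (400x640 bool, what is visible of it).
- viewer.pinpoint(name, camera): "at" ([x, y, z] in mm, in the coordinates of the camera as it stood for that picture, good to about 4 mm: a listed point, or the origin of a listed thing).
The state is a dict: "t": time; "joints": joint angles; "joint_velocities": joint speeds; "joint_torque": joint torques, N m; "tcp_pos": TCP position; "tcp_rot": TCP orientation; "contact_force": force on the tool from outside, world axes, zero at the start; "wrist_torque": the same for the moment, N m; "grip_width": opening from 0.0 (shut) to 1.0 (fully open); "grip_force": force on a finger pad.
Only numpy, scipy, OpenCV 4.12 (cv2) and the standard library are available. Lean on these libraries where they do the work, as an engineer would, in place of code of your own. Each camera call takes 0.05 s, during which the arm holds its last target. There are 200 camera calls.

## Task

Set out the clay tools for the class: lift the red latch bar over its catch, swing the gate wide open, pull the drawer out to its stop, and stand every tool that lies in it upright in the wooden caddy, heads up. Then push the drawer fully home, swing the gate shut and let the bar drop back into its catch. Leave the other things on the table and on the locker where they are; the caddy may be shifted but must stay standing.

Things in the scene. Friction and masses are not known exactly. Their poses are not given: they have to be found in the camera images.
- locker: Fixed plywood tool locker. Origin: on the table below the middle of the closed gate; z up, -x out of the front, y across. In its frame (mm): gate mid-plane x 0, gate 118 high, hinge at y 148; posts 160 high at y 160 (hinge) and -165 (catch). Cabinet box (270 wide, roof top 100 high) from x 65 to 300; side cheeks 85 high from 65 forward to 5, open above between y -135 and 135.
- gate_hinge (a point): Point on the gate's vertical hinge axis, 65 mm above the table, at x 0, y 148 in the frame of locker.
- catch (a point): Top middle of the steel catch's lip (8 mm thick, 24 wide), 164 high, 24 in front of the catch post. With the gate closed the bar's end lies between post and lip, in a tray, and the lip top stands 30 above the bar's underside.
- gate (a joint): Angle of the white slatted gate (288 mm long, 18 thick) about its hinge, rad: 0 closed, grows as its free end (catch-post side) swings out in front of the locker, clockwise from above, up to 2.0. Light friction (0.1 N m): it stays where left. It stops the drawer unless open; it clears the drawer from about 1.4 on.
- latch (a joint): Angle of the red latch bar on the gate's front, rad: 0 level (down), grows as its catch end is lifted, up to 0.8. Pivot square to the gate, 60 mm from the hinge along it, 17 before its mid-plane, 142 high; bar 12 thick, 16 high, tip 320 from the hinge. 0.2 kg, drops when let go. Clears the lip from 0.15 rad. Dropped outside the lip it bars the gate, so lift it over both when opening and when closing.
- knob (a point): Centre of the black ball (30 mm diameter, on a 10 thick stem) on the latch bar, for lifting the bar and pulling or pushing the gate. It is 150 from the bar's pivot along the bar and 50 above the bar's centre line: 192 high with the bar down, 210 from the hinge along the gate.
- drawer (a joint): Travel of the drawer out of the locker's front (along locker's -x), m: 0 fully home, 0.20 at the stop. Friction about 1.5 N. At the start it may stand up to 6 mm out.
- pull (a point): Grip point of the drawer's dark upright pull tab: 12 mm thick (locker y), standing 35 out of the drawer front, top 66 above the table; this point is 53 high and 20 out from the front. Drawer front top 68 high, floor 35 high, side walls to 55; two cross rails inside, tops 51 high, carry the tools.
- caddy: Loose beech caddy, 116 x 116 mm, 80 high, 0.75 kg, with four square compartments 38 wide and 70 deep (floor 10 thick), centred at x, y = +-29 in its frame. Origin: centre of its underside. z up.
- tool_brush: Clay tool, red handle, dark bristles; may be absent. 170 mm long, 70 g. Origin on its axis at mid length; x points to the head end. Square handle 20 x 20 from x -85 to +50, head 14 x 10 from +50 to +85. At the start it lies on the drawer's rails (axis 61 high), head to the drawer's front, some 50 from its neighbours, under the roof. Stood in the caddy its origin is 95 above the caddy's underside.
- tool_loop: Clay tool, green handle, round wire loop; may be absent. 170 mm long, 70 g. Origin on its axis at mid length; x points to the head end. Square handle 20 x 20 from x -85 to +50, head 14 x 10 from +50 to +85. At the start it lies on the drawer's rails (axis 61 high), head to the drawer's front, some 50 from its neighbours, under the roof. Stood in the caddy its origin is 95 above the caddy's underside.
- tool_ribbon: Clay tool, yellow handle, square wire loop; may be absent. 170 mm long, 70 g. Origin on its axis at mid length; x points to the head end. Square handle 20 x 20 from x -85 to +50, head 14 x 10 from +50 to +85. At the start it lies on the drawer's rails (axis 61 high), head to the drawer's front, some 50 from its neighbours, under the roof. Stood in the caddy its origin is 95 above the caddy's underside.
- tool_knife: Clay tool, blue handle, short steel blade; may be absent. 170 mm long, 70 g. Origin on its axis at mid length; x points to the head end. Square handle 20 x 20 from x -85 to +50, head 14 x 10 from +50 to +85. At the start it lies on the drawer's rails (axis 61 high), head to the drawer's front, some 50 from its neighbours, under the roof. Stood in the caddy its origin is 95 above the caddy's underside.
- mug: Bystander, to be left where it is: white mug, radius 40, 90 high. Origin: centre of its underside.
- glaze_blue: Bystander, to be left where it is: blue glaze jar with white cap, radius 35, 100 high. Origin: centre of its underside.
- glaze_red: Bystander, to be left where it is: brick-red glaze jar with black cap, radius 35, 100 high. Origin: centre of its underside.
- dish: Bystander, to be left where it is: low terracotta dish, radius 50, 18 high. Origin: centre of its underside.
- fired_pot: Bystander, to be left where it is: small round terracotta pot, radius 42, 70 high, on the locker's roof. Origin: centre of its underside.
- bell: Bystander, to be left where it is: grey fired-clay bell, radius 35, 88 high. Origin: centre of its underside.
- bowl: Bystander, to be left where it is: blue bowl, radius 60, 50 high. Origin: centre of its underside.
There are look-alikes about, which are no part of the job. What is shaped like the caddy but green or yellow is not meant.

How it is judged (in metres and radians):
On the way, in this order (a step that is already met when the one before it is completed fails the run):
1. the latch bar is lifted clear of its catch with the gate still shut (value of joint latch above 0.15 rad and value of joint gate below 0.2 rad), for 0.1 s.
2. the gate is swung wide open (over 1.35 rad) (value of joint gate above 1.35 rad), for 0.2 s.
3. the drawer is pulled out to its stop (over 0.19 m) (value of joint drawer above 0.19 m), for 0.2 s.
4. every tool present stands upright in the caddy, head up (angle between each of tool_brush, tool_loop, tool_ribbon, tool_knife's own x axis and vertical below 0.45 rad and z of tool_brush in the frame of caddy between 0.08 and 0.11 m and x of tool_brush in the frame of caddy between -0.06 and 0.06 m and y of tool_brush in the frame of caddy between -0.06 and 0.06 m and z of tool_loop in the frame of caddy between 0.08 and 0.11 m and x of tool_loop in the frame of caddy between -0.06 and 0.06 m and y of tool_loop in the frame of caddy between -0.06 and 0.06 m and z of tool_ribbon in the frame of caddy between 0.08 and 0.11 m and x of tool_ribbon in the frame of caddy between -0.06 and 0.06 m and y of tool_ribbon in the frame of caddy between -0.06 and 0.06 m and z of tool_knife in the frame of caddy between 0.08 and 0.11 m and x of tool_knife in the frame of caddy between -0.06 and 0.06 m and y of tool_knife in the frame of caddy between -0.06 and 0.06 m), for 0.3 s.
5. the drawer is pushed fully home while the gate is open (value of joint drawer below 0.01 m and value of joint gate above 0.5 rad), for 0.2 s.
6. the gate is shut (value of joint gate below 0.06 rad), for 0.1 s.
At the end, for the whole second after the job is handed in: Every tool present stands in the caddy, foot on a compartment's floor, head up and within 0.45 rad of vertical; the caddy stands level; the drawer is home within 10 mm; the gate is shut within 0.04 rad and the latch bar is down in its catch (under 0.06 rad); all at rest (all of step 4 and value of joint gate below 0.04 rad and value of joint latch below 0.06 rad and value of joint drawer below 0.01 m and angle between caddy's own z axis and vertical below 0.1 rad and linear speed of caddy below 0.02 m/s); the robot touches nothing.
It fails at once if a bystander is shifted by more than 40 mm (distance of any of mug, glaze_blue, glaze_red, dish, fired_pot, bell, bowl from where it was at the start of the episode above 0.04 m).
It fails at once if a bystander is tipped over (angle between any of mug, glaze_blue, glaze_red, dish, fired_pot, bell, bowl's own z axis and vertical above 0.5 rad).
Of tool_brush, tool_loop, tool_ribbon, tool_knife only 2 to 4 are there at a start; the rules pass over those that are not, and their reading is None.
At some moment in a run one of caddy may be knocked a few centimetres aside while the robot is not near it.
It also fails if it takes over 210 s, if anything falls off the work surface, if the arm or the gripper's body presses on something with over 40 N, if the wrist force passes 120 N, or if a joint passes its speed limit or range.

## Working session

There is one attempt and no reset: what is moved stays moved. The work goes in short steps, each a Python script; the robot and the scene stay as the last script left them, time stands still between calls to the robot, and variables do not carry over. Pictures are saved under pics/ and viewed, at most 14 in all, crops included, and the job is handed in when it is done.

```bash
ls; mkdir -p pics; cat > h.py <<'E'
import numpy as np, cv2
from cell import robot, grip, kin, viewer
def cam(n):
    c=viewer.camera_info(n); return np.array(c["camera_matrix"]),np.array(c["R"]),np.array(c["t"]).ravel()
def w(n,p):
    K,R,t=cam(n); return R.T@(np.array(p)-t)
def proj(n,X):
    K,R,t=cam(n); q=K@(R@np.array(X)+t); return q[:2]/q[2]
def ray(n,u,v,z):  # pixel to world plane at height z
    K,R,t=cam(n); d=R.T@np.linalg.solve(K,[u,v,1.]); o=-R.T@t; return o+d*(z-o[2])/d[2]
def snap(n,f=None):
    im=viewer.read_camera(n)
    if f: cv2.imwrite('pics/'+f,im[:,:,::-1])
    return im
def pin(name,camn,mn=0.3):
    return [(round(d["confidence"],2),np.round(w(camn,d["at"])).tolist()) for d in viewer.pinpoint(name,camn) if d["confidence"]>mn]
E
python3 - <<'E'
from h import *
for c in("scene","top"):
    snap(c,c+"0.png")
    K,R,t=cam(c); print(c,np.round(-R.T@t),np.round(R.T[:,2],2))
    for n in "locker gate_hinge catch knob pull caddy mug glaze_blue glaze_red dish fired_pot bell bowl tool_brush tool_loop tool_ribbon tool_knife".split():
        print(n,pin(n,c))
o=robot.observe();print(o)
E
```

```text
pics
scene [1236.  352. 1343.] [-0.47 -0.32 -0.82]
locker [(0.68, [614.0, 73.0, -2.0])]
gate_hinge [(0.83, [620.0, 226.0, 63.0])]
catch [(0.86, [575.0, -86.0, 166.0])]
knob [(0.6, [595.0, 17.0, 192.0])]
pull [(0.56, [646.0, 71.0, 54.0])]
caddy [(0.84, [341.0, -383.0, 3.0]), (0.75, [539.0, -283.0, 0.0])]
mug [(0.81, [496.0, 450.0, -0.0])]
glaze_blue [(0.72, [748.0, -175.0, 1.0])]
glaze_red [(0.98, [648.0, 408.0, 2.0])]
dish [(0.51, [517.0, -545.0, -2.0])]
fired_pot [(0.62, [780.0, 59.0, 96.0])]
bell [(0.74, [518.0, -546.0, -1.0])]
bowl [(0.95, [717.0, -330.0, 0.0])]
tool_brush []
tool_loop [(0.6, [748.0, -177.0, 2.0])]
tool_ribbon []
tool_knife []
top [ 435.  -96. 1590.] [ 0.09 -0.01 -1.  ]
locker [(0.68, [614.0, 74.0, 4.0])]
gate_hinge [(0.56, [622.0, 221.0, 65.0])]
catch [(0.65, [573.0, -86.0, 163.0]), (0.54, [648.0, 70.0, 53.0])]
knob [(0.86, [596.0, 12.0, 189.0])]
pull [(0.85, [645.0, 73.0, 53.0]), (0.48, [532.0, -283.0, -4.0])]
caddy [(0.97, [405.0, -698.0, -0.0]), (0.81, [340.0, -378.0, -1.0]), (0.63, [533.0, -284.0, -3.0])]
mug [(0.9, [498.0, 449.0, -4.0])]
glaze_blue [(0.54, [
[... 370 characters left out ...]
s': array([ 1.05801957,  0.46754795, -0.01157807,  1.60273441,  0.00601462,
        1.07140555, -0.05629355]), 'joint_velocities': array([ 0.00082547, -0.00190033,  0.00077229, -0.00047559,  0.00140938,
        0.00020634, -0.00017078]), 'joint_torque': array([ 3.18910543e-04, -5.20405591e+01, -1.23203805e-02, -2.44052035e+01,
       -5.66680252e-02,  1.12979210e-02,  1.45916312e-05]), 'tcp_pos': array([ 294.18294781, -579.59776945,  214.54694982]), 'tcp_rot': array([-3.05531435e+00, -7.31029248e-01,  1.20381528e-04]), 'contact_force': array([0.54047186, 0.44835384, 0.25496481]), 'wrist_torque': array([0.06135193, 0.00406751, 0.0182058 ]), 'grip_force': 0.0, 'grip_width': 0.9996509405319841}
```

View images.

View pics/scene0.png

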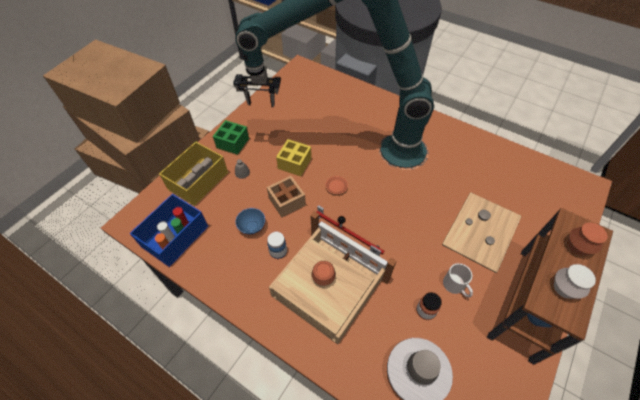

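View pics/top0.png

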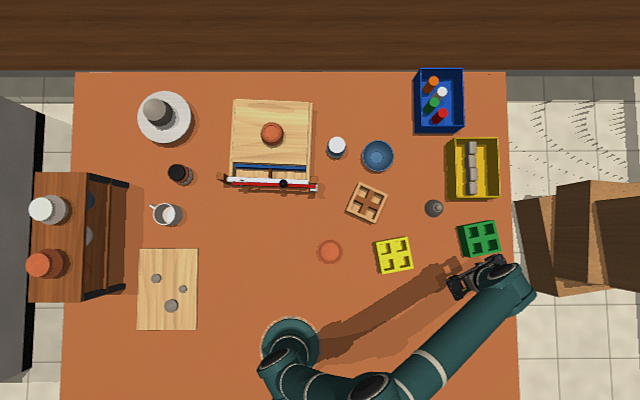

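```bash
cat >> h.py <<'E'
TH=-0.0474;O=np.array([614.,76.])
def L(x,y,z): c,s=np.cos(TH),np.sin(TH); return np.array([O[0]+c*x-s*y,O[1]+s*x+c*y,z])
def Ld(x,y): return L(x,y,0)-L(0,0,0)
def knob(phi,th):
    d=np.array([-np.sin(phi),-np.cos(phi)]);n=np.array([-np.cos(phi),np.sin(phi)])
    r=60+150*np.cos(th)-50*np.sin(th);p=np.array([0,148])+r*d+17*n
    return L(*p,142+150*np.sin(th)+50*np.cos(th)),d
def gdown(p,xd): return p+np.array([0,0,-19.]),rv([0,0,-1],xd)  # grasp point -> tcp
def st(m=""):
    o=robot.observe();print(m,"t",round(o["t"],1),"tcp",np.round(o["tcp_pos"]),"F",np.round(o["contact_force"],1),"w",round(o["grip_width"]*92,1),"gf",round(o["grip_force"],1),"q",np.round(o["joints"],2))
E
python3 - <<'E'
from h import *
for s in(1,-1):
  for phi in(0,.5,1,1.5,1.9):
    p,d=knob(phi,.35);d=s*Ld(*d);q=kin.ik(*gdown(p,d));print(s,phi,np.round(p),None if q is None else np.round(q,2))
for s in(1,-1):
  for y in(-75,0,75):
    for z in (61,330):
      q=kin.ik(*gdown(L(-90,y,z),s*Ld(1,0)));print("pick",s,y,z,None if q is None else np.round(q,2))
e=np.radians(-7);a=np.radians(63);z=np.array([np.cos(a)*np.cos(e),np.sin(a)*np.cos(e),np.sin(e)])
for s in(1,-1):
  for h in(125,250,330):
    q=kin.ik(np.array([534,-281,h])+19*z,rv(z,[0,0,s]));print("place",s,h,None if q is None else np.round(q,2))
E
```

```text
1 0 [595.  41. 240.] [ 0.72  0.79 -1.32  1.68  0.79  1.32  2.35]
1 0.5 [511.  76. 240.] [ 0.76  0.61 -1.31  1.87  0.64  1.18  1.82]
1 1 [453. 147. 240.] [ 0.65  0.49 -1.3   1.95  0.53  1.11  1.23]
1 1.5 [437. 237. 240.] [ 0.33  0.42 -1.09  1.91  0.43  1.07  0.65]
1 1.9 [456. 307. 240.] [ 0.14  0.52 -1.05  1.8   0.5   1.12  0.12]
-1 0 [595.  41. 240.] [ 0.34  0.45 -0.61  1.7   0.29  1.08 -0.41]
-1 0.5 [511.  76. 240.] [ 0.3   0.3  -0.61  1.89  0.2   1.01 -0.94]
-1 1 [453. 147. 240.] [ 0.31  0.26 -0.79  1.97  0.22  1.   -1.63]
-1 1.5 [437. 237. 240.] [ 0.21  0.35 -0.93  1.92  0.32  1.03 -2.4 ]
-1 1.9 [456. 307. 240.] [-1.19  0.33  0.66  1.88 -0.23  1.02 -2.38]
pick 1 -75 61 [ 0.08  0.52 -0.19  2.02  0.16  0.61 -1.83]
pick 1 -75 330 [ 0.28  0.19 -0.41  1.78  0.08  1.19 -1.77]
pick 1 0 61 [ 0.01  0.54 -0.28  2.    0.24  0.64 -2.04]
pick 1 0 330 [ 0.25  0.23 -0.55  1.75  0.13  1.2  -1.95]
pick 1 75 61 [-0.06  0.58 -0.36  1.94  0.32  0.67 -2.24]
pick 1 75 330 [ 0.23  0.3  -0.71  1.7   0.2   1.22 -2.14]
pick -1 -75 61 [ 0.42  0.61 -0.62  2.    0.54  0.7   0.98]
pick -1 -75 330 [ 0.61  0.26 -0.81  1.76  0.2   1.21  1.27]
pick -1 0 61 [ 0.32  0.64 -0.69  1.98  0.6   0.74  0.8 ]
pick -1 0 330 [ 0.53  0.3  -0.9   1.74  0.25  1.22  1.09]
pick -1 75 61 [ 0.21  0.68 -0.72  1.93  0.63  0.78  0.65]
pick -1 75 330 [ 0.42  0.37 -0.98  1.69  0.32  1.25  0.9 ]
place 1 125 [ 1.26  1.12 -0.53  1.56 -0.79  1.39  0.88]
place 1 250 [ 1.27  0.92 -0.54  1.6  -0.88  1.48  0.77]
place 1 330 [ 1.27  0.8  -0.55  1.6  -0.93  1.54  0.68]
place -1 125 [ 0.76  1.04  0.21  1.6  -1.24  1.8  -1.98]
place -1 250 [ 0.91  0.83 -0.01  1.63 -1.15  1.73 -2.19]
place -1 330 [ 0.91  0.72 -0.01  1.62 -1.17  1.78 -2.3 ]
```

```bash
cat >> h.py <<'E'
def gk(phi,th,feed=120,z0=None,move="line",dz=0):
    p,d=knob(phi,th); 
    if z0: p[2]=z0
    p[2]+=dz
    P,r=gdown(p,-Ld(*d))
    robot.servo_line(P,feed,r) if move=="line" else robot.movep(P,r)
E
python3 - <<'E'
from h import *
robot.servo_line([294,-580,330],200)
q=robot.observe()["joints"].copy();q[0]=-0.03;robot.goto_joints(q);st("swung")
gk(0,0,z0=330,move="j");st("above")
gk(0,0,z0=250);st()
gk(0,0,60);st("at knob")
grip(0.0,25);st("gripped")
for th in(.1,.2,.3,.38): gk(0,th,60)
st("lifted")
snap("scene","s1.png"); cv2.imwrite("pics/s1c.png",cv2.resize(cv2.imread("pics/s1.png")[150:350,230:450],None,fx=2.5,fy=2.5))
print(pin("knob","scene"))
E
```

```text
swung t 6.2 tcp [649. -12. 329.] F [-0.   0.4  0.1] w 91.8 gf 0.0 q [-0.03  0.38 -0.01  1.47  0.    1.29 -0.05]
above t 6.5 tcp [593.  14. 311.] F [ 1.  -1.4  0.6] w 92.1 gf 0.0 q [-0.06  0.29 -0.02  1.63  0.01  1.22 -0.13]
 t 7.3 tcp [595.  15. 232.] F [0.3 1.  0.3] w 92.2 gf 0.0 q [-0.06  0.36 -0.02  1.73  0.01  1.06 -0.14]
at knob t 8.4 tcp [594.  15. 173.] F [-0.4 -0.2  0.5] w 91.8 gf 0.0 q [-0.06  0.42 -0.02  1.78  0.01  0.94 -0.14]
gripped t 9.4 tcp [593.  15. 173.] F [-4.4  0.3  2.7] w 28.7 gf 25.0 q [-0.06  0.42 -0.02  1.78  0.01  0.94 -0.14]
lifted t 11.0 tcp [595.  45. 226.] F [-7.6 -0.8 -2.4] w 28.4 gf 25.0 q [-0.11  0.37 -0.03  1.73  0.01  1.05 -0.19]
[(0.71, [593.0, 46.0, 245.0])]
```

View pics/s1c.png

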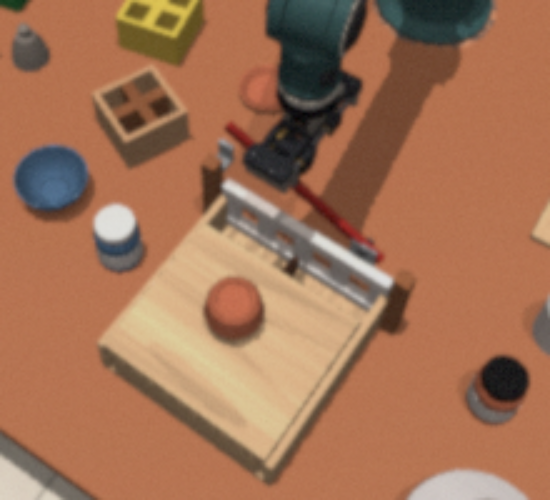

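The crop shows the bar raised: its tip is at about (230,125), above the catch post at (212,165), with the gripper on the knob. Next I swing the gate.

```bash
python3 - <<'E'
from h import *
for phi in np.linspace(0,1.85,15)[1:]:
    gk(phi,.38,140)
    F=robot.observe()["contact_force"]
    if np.linalg.norm(F)>30: st("FORCE"); break
st("open")
gk(1.85,.05,80); st("lower")
grip(1.0); P=robot.observe()["tcp_pos"]; robot.servo_line(P+[0,0,150],200)
q=robot.observe()["joints"].copy(); st()
# to above pull
robot.movep(*gdown(L(33,0,250),-Ld(1,0))); st("above pull")
snap("scene","s2.png");print(pin("knob","scene"),pin("pull","scene"));
snap("top");print(pin("knob","top"),pin("pull","top"))
E
```

```text
open t 15.7 tcp [455. 297. 225.] F [-3.6  0.9  0. ] w 28.4 gf 25.0 q [-0.67  0.28  0.04  1.86 -0.01  1.01 -2.52]
lower t 16.5 tcp [431. 306. 181.] F [-1.1 -0.7 -0.9] w 28.2 gf 25.0 q [-0.7   0.3   0.02  1.93 -0.01  0.9  -2.57]
 t 18.4 tcp [430. 306. 329.] F [ 0.4 -0.5  0. ] w 91.9 gf 0.0 q [-0.71  0.16  0.03  1.76 -0.    1.23 -2.58]
above pull t 21.2 tcp [647.  75. 231.] F [ 0.  -0.3  0.1] w 92.0 gf 0.0 q [ 0.6   0.88 -1.33  1.53  0.86  1.41  0.74]
[(0.68, [425.0, 309.0, 196.0])] [(0.57, [646.0, 72.0, 56.0])]
[(0.59, [429.0, 308.0, 187.0]), (0.46, [620.0, 226.0, 63.0])] []
```

View pics/s2.png

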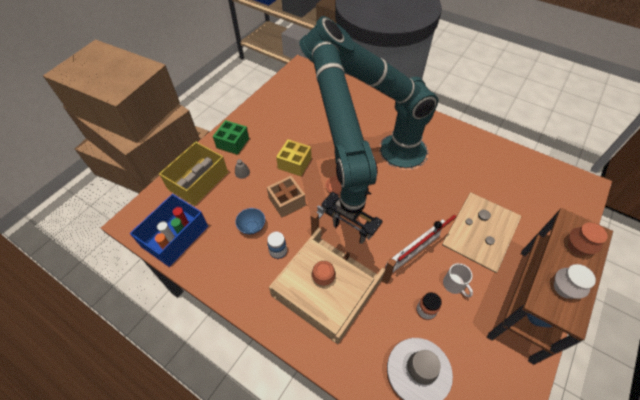

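The gate now stands wide open, with its bar at about (425,245). The gripper is above the drawer, but the elbow is swung out, so I'll re-seat the arm and pull the drawer.

```bash
python3 - <<'E'
from h import *
P=robot.observe()["tcp_pos"]; robot.servo_line(P+[0,0,100],200)
robot.goto_joints([-0.11,.3,0,1.6,0,1.24,1.46]); st("seat")
robot.movep(*gdown(L(33,0,250),-Ld(1,0))); st("above pull")
grip(.7)
P,r=gdown(L(33,0,53),-Ld(1,0)); robot.servo_line(P+[0,0,60],200,r); robot.servo_line(P,80,r); st("at")
grip(0.0,30); st("grip")
robot.servo_line(P+Ld(-195,0),120); st("195")
robot.servo_line(P+Ld(-204,0),30); st("stop")
robot.hold(.3)
grip(.7); c=robot.observe()["tcp_pos"]; robot.servo_line(c+[0,0,250],250)
robot.goto_joints([0.9,.2,0,1.6,0,1.34,1.46]); st("clear")
for c in("scene","top"):
    snap(c,"d_"+c+".png")
    for n in "pull tool_brush tool_loop tool_ribbon tool_knife caddy".split(): print(c,n,pin(n,c))
a=cv2.imread("pics/d_top.png")[90:290,200:420];cv2.imwrite("pics/d_topc.png",cv2.resize(a,None,fx=2.5,fy=2.5))
E
```

```text
seat t 23.4 tcp [601.  34. 319.] F [-0.5  0.3 -0.5] w 92.3 gf 0.0 q [-0.11  0.3  -0.    1.6   0.    1.24  1.46]
above pull t 23.9 tcp [647.  74. 230.] F [ 0.9 -0.8  1.4] w 91.8 gf 0.0 q [-0.16  0.46 -0.01  1.58  0.    1.1   1.36]
at t 26.2 tcp [647.  74.  34.] F [ 0.4  0.2 -0.6] w 64.2 gf 0.0 q [-0.16  0.68 -0.01  1.71  0.01  0.75  1.35]
grip t 27.1 tcp [647.  74.  34.] F [-0.3 -2.   0.5] w 11.9 gf 30.0 q [-0.16  0.68 -0.01  1.71  0.01  0.75  1.35]
195 t 28.9 tcp [451.  83.  34.] F [-1.4 -5.4 -1.1] w 11.7 gf 30.0 q [-0.24  0.45 -0.02  2.18  0.02  0.52  1.25]
stop t 29.3 tcp [447.  83.  34.] F [ 13.1  -6.5 -15.4] w 11.8 gf 30.0 q [-0.24  0.44 -0.02  2.19  0.02  0.5   1.24]
clear t 33.7 tcp [ 326. -462.  379.] F [-0.1 -0.7 -0.4] w 64.3 gf 0.0 q [ 0.9   0.2  -0.    1.6  -0.    1.34  1.46]
scene pull [(0.58, [446.0, 80.0, 54.0])]
scene tool_brush []
scene tool_loop [(0.5, [578.0, 1.0, 61.0])]
scene tool_ribbon [(0.49, [579.0, 150.0, 57.0])]
scene tool_knife [(0.71, [572.0, 55.0, 60.0])]
scene caddy [(0.96, [341.0, -383.0, -1.0]), (0.8, [537.0, -284.0, 1.0]), (0.56, [400.0, -698.0, 1.0])]
top pull [(0.95, [447.0, 82.0, 52.0]), (0.67, [745.0, -176.0, -0.0])]
top tool_brush []
top tool_loop [(0.73, [573.0, 51.0, 60.0]), (0.61, [567.0, 4.0, 60.0])]
top tool_ribbon [(0.7, [577.0, 146.0, 60.0])]
top tool_knife [(0.69, [570.0, 53.0, 63.0])]
top caddy [(0.93, [403.0, -700.0, 2.0]), (0.92, [535.0, -286.0, -4.0]), (0.6, [567.0, -0.0, 59.0]), (0.56, [339.0, -378.0, -2.0])]
```

View pics/d_topc.png

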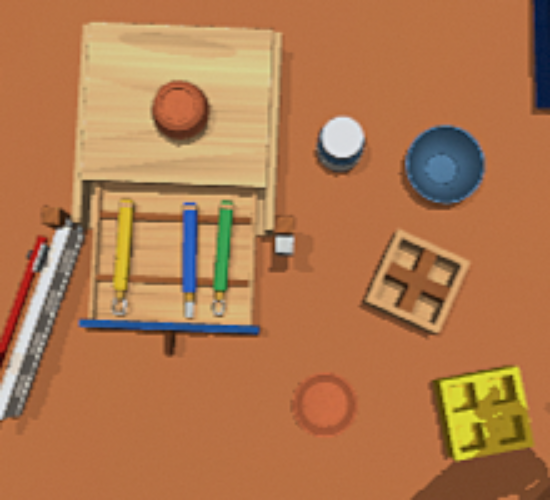

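The crop shows the drawer out, holding three tools with heads to the front: yellow at about (122,255), blue at (190,260) and green at (223,258). There is no brush. The gripper body would pass close to the latch bar when picking the yellow tool, so I'll measure the tools and nudge the gate a little wider.

```bash
cat >> h.py <<'E'
HS={"ribbon":(22,34),"knife":(100,120),"loop":(50,80)}
def tools(c="top"):
    im=snap(c);hsv=cv2.cvtColor(im,cv2.COLOR_RGB2HSV);out={}
    for n,(a,b) in HS.items():
        m=cv2.inRange(hsv,(a,120,60),(b,255,255))
        box=np.array([proj(c,L(x,y,65)) for x,y in((-130,-110),(-130,110),(62,110),(62,-110))],np.int32)
        k=np.zeros_like(m);cv2.fillConvexPoly(k,box,255);m&=k
        cs=cv2.findContours(m,0,2)[0]
        if not cs: continue
        cn=max(cs,key=cv2.contourArea)
        q=np.array([ray(c,*p[0],71)[:2] for p in cn],np.float32)
        r=cv2.minAreaRect(q);v,u=cv2.fitLine(q,2,0,.01,.01).ravel()[:2]
        d=np.array([v,u]);d*=np.sign(d@Ld(-1,0)[:2])
        out[n]=(np.array(r[0]),d,np.round(sorted(r[1])))  # handle centre, head dir
    return out
E
python3 - <<'E'
from h import *
for n,(p,d,s) in tools().items(): print(n,"origin",np.round(p+17.5*d,1),"dir",np.round(d,3),s)
# widen gate by pushing the ball
grip(0.0,20)
def push(phi,off,z=186,mv="l"):
    p,d=knob(phi,0);n=Ld(-np.cos(phi),np.sin(phi));P=p-off*n;P[2]=z;r=rv([0,0,-1],n)
    robot.movep(P,r) if mv=="j" else robot.servo_line(P,80,r)
push(1.85,75,330,"j");push(1.85,75);st("beside")
push(1.85,30);push(1.9,26);push(1.95,25);push(1.98,25);st("pushed")
push(1.98,70);push(1.98,70,330);robot.goto_joints([0.9,.2,0,1.6,0,1.34,1.46])
snap("scene");print(pin("knob","scene"));snap("top");print(pin("knob","top"));print(np.round(knob(1.98,0)[0]))
E
```

```text
ribbon origin [568.4 148.3] dir [-0.998  0.056] [ 21. 119.]
knife origin [564.2  49.4] dir [-1.    -0.004] [ 18. 118.]
loop origin [564.6   2.4] dir [-0.998  0.068] [ 19. 118.]
beside t 39.9 tcp [404. 236. 186.] F [-0.6 -0.5 -0.9] w 0.5 gf 0.0 q [ 0.25  0.37 -1.    2.02  0.38  0.95 -1.28]
pushed t 41.5 tcp [429. 309. 186.] F [-0.1  0.3 -0.5] w 0.3 gf 0.0 q [ 0.04  0.47 -0.91  1.88  0.44  1.   -1.52]
[(0.85, [438.0, 334.0, 193.0])]
[(0.94, [443.0, 330.0, 190.0])]
[440. 332. 192.]
```

```bash
cat >> h.py <<'E'
def caddy(prev):
    prev=np.array(prev,float);es=[];yaw=None
    for c in("top","scene"):
        snap(c)
        for cf,p in pin("caddy",c):
            if np.linalg.norm(np.array(p[:2])-prev)<70 and abs(p[2])<12: es.append(p[:2]);break
        if c=="top":
            for d in viewer.silhouettes("caddy",c):
                cn=max(cv2.findContours(d["mask"].astype(np.uint8),0,2)[0],key=cv2.contourArea)
                q=np.array([ray(c,*p[0],80)[:2] for p in cn],np.float32);r=cv2.minAreaRect(q)
                nad=np.array([435,-96.]);p=np.array(r[0]);p=p+(p-nad)*.025
                if np.linalg.norm(p-prev)<70 and abs(max(r[1])-120)<12: yaw=r[2];es.append(p);break
    print("caddy",np.round(es,1).tolist(),yaw,r[1]);return np.mean(es,0),yaw
def pick(o,d,s=30,zt=54,w=34):
    g=np.array([*(np.array(o)+s*np.array(d)),zt]);r=rv([0,0,-1],[*d,0])
    robot.goto_joints([-np.arctan2(g[1],g[0])+.05,.25,0,1.6,0,1.29,1.46])
    robot.movep(g+[0,0,230],r);grip(w/92,30);robot.servo_line(g+[0,0,70],250,r);robot.servo_line(g,60,r);st("at")
    grip(0.0,30);st("gripped");robot.servo_line(g+[0,0,300],200,r);st("up")
def place(c,yaw,fa,fb,s=30,k=7,el=-3,zf=13):
    a=np.radians(yaw);e=np.radians(el);A=np.array([np.cos(a),np.sin(a)]);B=np.array([-A[1],A[0]])
    z=np.array([*(A*np.cos(e)),np.sin(e)]);r=rv(z,[0,0,1]);u=ax(r)[:,0] # u: head dir
    foot=np.array([*(c+29*fa*A+29*fb*B),zf]); 
    T=lambda h: foot+np.array([0,0,h])+u*(85+s)+k*z
    robot.movep(T(200),r);st("above caddy");robot.servo_line(T(90),200,r);robot.servo_line(T(15),80,r);st("in")
    robot.servo_line(T(0),30,r);st("down")
    return z
def release(z,w=36):
    grip(w/92);robot.servo_line(robot.observe()["tcp_pos"]-70*z,80);st("back")
    P=robot.observe()["tcp_pos"]-60*z;P[2]+=150;robot.servo_line(P,250)
E
python3 - <<'E'
from h import *
pick([573,2.2],[-.998,.06])
c,y=caddy([536,-284.5]);print(c,y)
z=place(np.array([536,-284.5]) if y is None else c,63 if y is None else y,1,-1)
snap("scene","p1.png");a=cv2.imread("pics/p1.png")[130:290,200:360];cv2.imwrite("pics/p1c.png",cv2.resize(a,None,fx=3,fy=3))
E
```

```text
at t 51.9 tcp [543.   4.  54.] F [-0.2  0.5 -0.1] w 34.1 gf 0.0 q [-0.03  0.51 -0.05  1.97  0.04  0.65  1.41]
gripped t 52.3 tcp [543.   4.  54.] F [-0.7  1.   3.1] w 19.8 gf 30.0 q [-0.03  0.51 -0.05  1.97  0.04  0.65  1.41]
up t 53.9 tcp [543.   4. 353.] F [-0.5  0.5 -0.7] w 20.0 gf 30.0 q [-0.02  0.18 -0.05  1.69  0.01  1.28  1.43]
caddy [[534.0, -286.0], [535.1, -284.7], [538.0, -283.0]] 64.5394287109375 (123.29922485351562, 123.247314453125)
[ 535.70509949 -284.56532288] 64.5394287109375
above caddy t 55.3 tcp [ 581. -257.  328.] F [0.1 0.8 0.2] w 19.7 gf 30.0 q [ 1.01  0.8  -0.24  1.54 -1.13  1.71  0.77]
in t 57.1 tcp [ 580. -259.  143.] F [0.9 0.  0.1] w 19.6 gf 30.0 q [ 0.99  1.08 -0.2   1.5  -1.07  1.63  0.99]
down t 57.8 tcp [ 580. -259.  127.] F [ 0.7 -0.5 -1.1] w 19.4 gf 30.0 q [ 0.99  1.1  -0.2   1.49 -1.07  1.62  1.  ]
```

View pics/p1c.png

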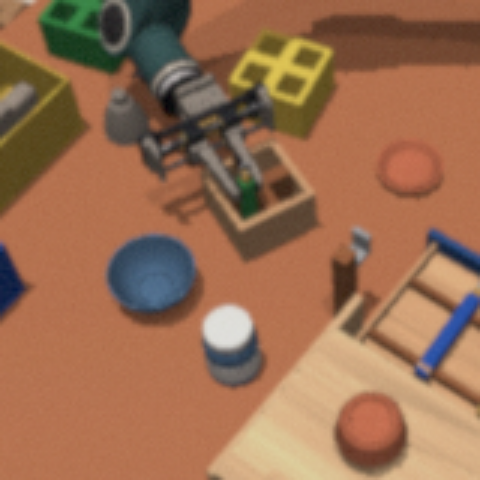

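The green tool is seated in the far compartment at about (248,195) in the crop, clear of its neighbours. I'll release it and bring the knife.

```bash
python3 - <<'E'
from h import *
def zdir(): return ax(robot.observe()["tcp_rot"])[:,2]
release(zdir())
print(pin("tool_loop","scene"))
snap("scene");print(pin("tool_loop","scene"),pin("bell","scene"))
t=tools();o,d,s=t["knife"];print(np.round(o-41.5*d*-1-0*d,1),np.round(o+17.5*d,1),d,s)
pick([573,51],[-1,0.0])
c,y=caddy([536,-284.5]);print(c,y)
y=64 if y is None else y
z=place(c,y,1,1)
snap("scene","p2.png");a=cv2.imread("pics/p2.png")[130:290,200:360];cv2.imwrite("pics/p2c.png",cv2.resize(a,None,fx=3,fy=3))
E
```

```text
back t 59.3 tcp [ 550. -322.  131.] F [0.3 0.4 0.4] w 35.7 gf 0.0 q [ 1.04  1.13 -0.16  1.4  -1.02  1.72  0.97]
[(0.44, [578.0, -267.0, 96.0])]
[(0.48, [578.0, -269.0, 95.0])] [(0.6, [517.0, -547.0, 0.0]), (0.59, [448.0, 79.0, 55.0])]
[540.2  49.2] [564.2  49.4] [-0.9999884  -0.00481966] [ 18. 118.]
at t 64.7 tcp [543.  51.  54.] F [ 0.   0.  -0.1] w 33.7 gf 0.0 q [-0.12  0.52 -0.05  1.97  0.04  0.66  1.38]
gripped t 65.0 tcp [543.  51.  54.] F [0.2 0.5 2.6] w 19.5 gf 30.0 q [-0.12  0.52 -0.05  1.97  0.04  0.66  1.38]
up t 66.7 tcp [542.  51. 353.] F [-0.1 -0.8 -0.9] w 19.6 gf 30.0 q [-0.11  0.18 -0.05  1.68  0.01  1.28  1.41]
caddy [[533.0, -284.0], [535.0, -283.0]] None (218.37074279785156, 117.5036392211914)
[ 534.  -283.5] None
above caddy t 68.2 tcp [ 527. -231.  328.] F [ 0.8  1.  -1.3] w 19.8 gf 30.0 q [ 1.06  0.73 -0.24  1.7  -1.11  1.71  0.85]
in t 70.0 tcp [ 527. -233.  143.] F [-0.4 -0.8 -1.3] w 20.0 gf 30.0 q [ 1.04  1.02 -0.2   1.66 -1.05  1.6   1.08]
down t 70.7 tcp [ 526. -233.  127.] F [ 0.5 -0.1 -1.2] w 19.8 gf 30.0 q [ 1.03  1.05 -0.19  1.65 -1.04  1.59  1.1 ]
```

View pics/p2c.png

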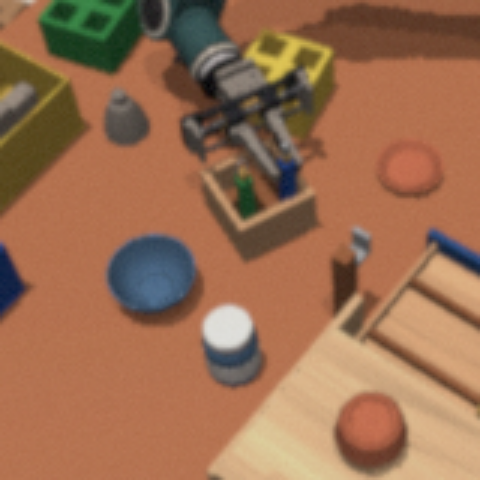

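Both tools stand, green at about (245,190) and blue at (287,180). The ribbon tool goes into the near row on the robot side, tilted slightly more to clear the yellow block.

```bash
python3 - <<'E'
from h import *
def zdir(): return ax(robot.observe()["tcp_rot"])[:,2]
release(zdir())
t=tools();print({k:(np.round(v[0]+17.5*v[1],1),v[1],v[2]) for k,v in t.items()})
pick([577,148],[-.998,.056],s=36)
c,y=caddy([536,-284.5])
for n in("tool_loop","tool_knife"): print(n,pin(n,"scene"))
A=np.array([np.cos(1.11),np.sin(1.11)])
c=np.array([535.5,-284.3]) if np.linalg.norm(c-[535.5,-284.3])<6 else c
z=place(c-3.6*A,64,-1,1,s=36,el=-6)
snap("scene","p3.png");a=cv2.imread("pics/p3.png")[130:290,200:360];cv2.imwrite("pics/p3c.png",cv2.resize(a,None,fx=3,fy=3))
E
```

```text
back t 72.2 tcp [ 496. -295.  131.] F [ 0.1  0.6 -0.7] w 35.5 gf 0.0 q [ 1.09  1.07 -0.16  1.56 -0.99  1.69  1.06]
{'ribbon': (array([568.4, 148.3]), array([-0.9983812 ,  0.05687708], dtype=float32), array([ 21., 119.]))}
at t 77.6 tcp [541. 150.  54.] F [-0.1  0.6 -0.3] w 34.0 gf 0.0 q [-0.31  0.54 -0.02  1.93  0.02  0.67  1.17]
gripped t 77.9 tcp [541. 150.  54.] F [0.2 0.  2.5] w 19.8 gf 30.0 q [-0.31  0.54 -0.02  1.93  0.02  0.67  1.17]
up t 79.6 tcp [541. 150. 353.] F [ 1.   1.1 -0.8] w 19.9 gf 30.0 q [-0.32  0.21 -0.02  1.65  0.    1.29  1.18]
caddy [[536.0, -285.0], [535.5, -283.2], [537.0, -283.0]] 65.60691833496094 (119.79737854003906, 122.16244506835938)
tool_loop [(0.68, [578.0, -274.0, 96.0])]
tool_knife [(0.48, [526.0, -245.0, 96.0])]
above caddy t 81.6 tcp [ 505. -281.  333.] F [-0.2  0.1 -1.2] w 19.7 gf 30.0 q [ 1.12  0.74 -0.24  1.61 -1.04  1.75  0.8 ]
in t 83.4 tcp [ 504. -283.  148.] F [ 0.2 -0.3 -0.5] w 19.9 gf 30.0 q [ 1.1   1.01 -0.2   1.59 -0.97  1.63  1.03]
down t 84.0 tcp [ 504. -283.  133.] F [ 0.5 -0.8 -1.3] w 19.9 gf 30.0 q [ 1.1   1.04 -0.2   1.58 -0.96  1.62  1.04]
```

View pics/p3c.png

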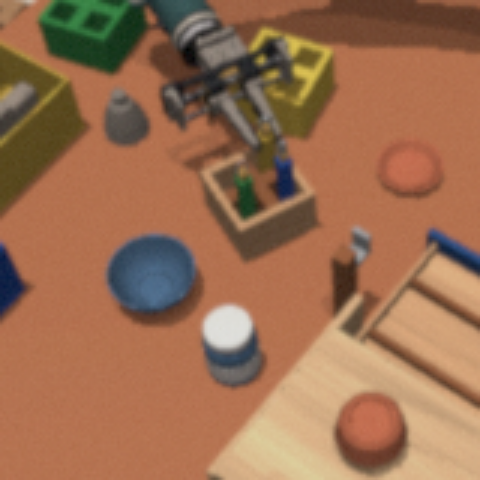

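Yellow is lowered into the near compartment at about (265,145). Next I release it, check, and push the drawer home.

```bash
python3 - <<'E'
from h import *
release(ax(robot.observe()["tcp_rot"])[:,2])
robot.goto_joints([-0.11,.2,0,1.6,0,1.34,1.46])
for c in("scene","top"):
    snap(c,"e_"+c+".png")
    for n in("tool_loop","tool_knife","tool_ribbon","tool_brush","caddy"): print(c,n,pin(n,c))
a=cv2.imread("pics/e_top.png")[90:290,200:420];cv2.imwrite("pics/e_topc.png",cv2.resize(a,None,fx=2.5,fy=2.5))
P,r=gdown(L(33-200,0,53),-Ld(1,0));P[:2]=[447,83]
grip(.7);robot.movep(P+[0,0,200],r);robot.servo_line(P+[0,0,50],200,r);robot.servo_line(P,80,r)
grip(0,30);st("tab")
robot.servo_line(P+Ld(195,0),120);st("195")
for x in(198,200,202,204,206):
    robot.servo_line(P+Ld(x,0),20);F=robot.observe()["contact_force"];print(x,np.round(F,1))
    if abs(F[0])>12: break
grip(.7);c=robot.observe()["tcp_pos"];robot.servo_line(c+[0,0,260],250)
robot.goto_joints([-0.3,.2,0,1.6,0,1.34,-1.2])
snap("scene");print(pin("pull","scene"),pin("knob","scene"));snap("top");print(pin("pull","top"),pin("knob","top"));st()
E
```

```text
back t 85.6 tcp [ 473. -345.  140.] F [ 0.2  0.9 -0. ] w 35.9 gf 0.0 q [ 1.16  1.06 -0.16  1.48 -0.92  1.72  1.  ]
scene tool_loop [(0.58, [576.0, -272.0, 95.0])]
scene tool_knife [(0.4, [522.0, -244.0, 98.0])]
scene tool_ribbon [(0.47, [499.0, -301.0, 91.0])]
scene tool_brush []
scene caddy [(0.88, [542.0, -284.0, 2.0]), (0.78, [342.0, -385.0, 2.0]), (0.73, [403.0, -702.0, 1.0])]
top tool_loop [(0.71, [747.0, -174.0, 0.0]), (0.63, [498.0, 449.0, -4.0]), (0.59, [570.0, -271.0, 93.0]), (0.55, [522.0, -545.0, -2.0])]
top tool_knife [(0.54, [519.0, -248.0, 97.0])]
top tool_ribbon [(0.63, [499.0, 450.0, -3.0]), (0.52, [502.0, -301.0, 94.0])]
top tool_brush []
top caddy [(0.9, [538.0, -286.0, -1.0]), (0.85, [405.0, -702.0, 1.0]), (0.75, [341.0, -377.0, 1.0]), (0.48, [353.0, -146.0, -1.0])]
tab t 92.6 tcp [447.  83.  34.] F [-0.  -1.2  0.6] w 11.7 gf 30.0 q [-0.21  0.44 -0.05  2.19  0.05  0.51  1.22]
195 t 94.4 tcp [642.  74.  34.] F [2.2 2.1 0.5] w 11.7 gf 30.0 q [-0.14  0.68 -0.04  1.72  0.04  0.74  1.33]
198 [-0.3  2.8  2.6]
200 [-1.   4.3  3. ]
202 [-6.7  4.4  8.4]
204 [-12.2   3.9  12.7]
[(0.66, [438.0, 335.0, 193.0]), (0.56, [617.0, 74.0, 0.0]), (0.41, [646.0, 73.0, 55.0])] [(0.66, [437.0, 335.0, 193.0])]
[(0.64, [649.0, 74.0, 53.0])] [(0.53, [443.0, 332.0, 189.0])]
 t 100.0 tcp [549. 135. 379.] F [0.7 0.4 0.2] w 64.5 gf 0.0 q [-0.3   0.2   0.    1.6   0.    1.34 -1.2 ]
```

View pics/e_topc.png

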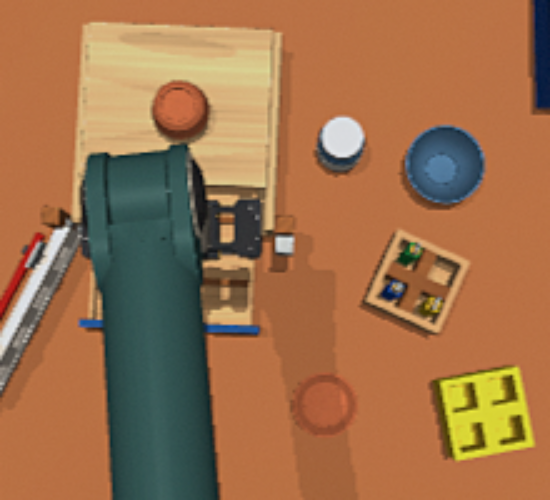

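The top crop shows green at (412,255), blue at (393,290) and yellow at (430,305), all standing in the wooden caddy. The drawer is home, with its pull back at x≈647. Now I close the gate.

```bash
sed -i 's/    P,r=gdown(p,-Ld(\*d))/    if phi>1.85: d=knob(1.85,0)[1]\n    P,r=gdown(p,-Ld(*d))/' h.py; python3 - <<'E'
from h import *
grip(1.0)
gk(1.98,0,z0=330,move="j");st("above")
gk(1.98,0,z0=250);gk(1.98,0,60);st("at");grip(0,25);st("grip")
for th in(.1,.2,.3,.38): gk(1.98,th,80)
st("lift")
for phi in np.linspace(1.98,0,17)[1:]:
    gk(phi,.38,140);F=robot.observe()["contact_force"]
    if np.linalg.norm(F)>30: st("FORCE");break
st("shut")
snap("scene","g1.png");a=cv2.imread("pics/g1.png")[150:350,230:450];cv2.imwrite("pics/g1c.png",cv2.resize(a,None,fx=2.5,fy=2.5));print(pin("knob","scene"))
E
```

```text
above t 101.8 tcp [441. 331. 311.] F [-0.6  0.4 -0.2] w 92.4 gf 0.0 q [-0.65  0.22 -0.06  1.73  0.01  1.19 -2.62]
at t 103.8 tcp [440. 332. 173.] F [-0.3 -0.5 -0.9] w 91.8 gf 0.0 q [-0.66  0.35 -0.06  1.88  0.03  0.91 -2.63]
grip t 104.7 tcp [440. 332. 173.] F [-0.1  1.1  0.6] w 28.2 gf 25.0 q [-0.66  0.35 -0.06  1.88  0.03  0.91 -2.63]
lift t 106.1 tcp [467. 319. 226.] F [-1.1  0.6 -2. ] w 28.2 gf 25.0 q [-0.62  0.32 -0.05  1.8   0.02  1.02 -2.57]
shut t 111.0 tcp [594.  45. 225.] F [-0.5  0.1 -0.9] w 28.3 gf 25.0 q [-0.04  0.37 -0.12  1.72  0.05  1.05 -0.22]
[(0.76, [594.0, 45.0, 244.0])]
```

View pics/g1c.png

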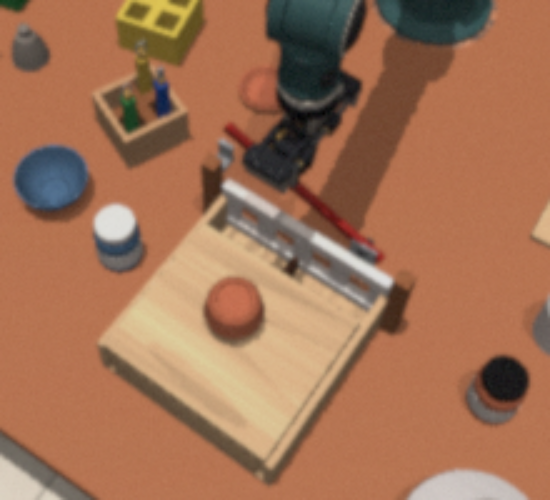

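```bash
python3 - <<'E'
from h import *
off=0
for i in range(5):
    c=robot.observe()["tcp_pos"]
    if robot.observe()["contact_force"][0]<-5: break
    gk(-0.006*(i+1),.38,30);off=-0.006*(i+1)
    print(off,np.round(robot.observe()["contact_force"],1))
for th in(.28,.18,.1,.04): gk(off,th,60)
st("low");grip(1.0);robot.hold(.3)
c=robot.observe()["tcp_pos"];robot.servo_line(c+[0,0,180],200)
q=robot.observe()["joints"].copy();q[0]=1.0;q[6]=-.06;robot.goto_joints(q);st("away")
for c in("scene","top"):
    snap(c,"z_"+c+".png")
    for n in("knob","pull","gate_hinge","caddy","tool_loop","tool_knife","tool_ribbon"): print(c,n,pin(n,c))
a=cv2.imread("pics/z_scene.png")[150:350,230:450];cv2.imwrite("pics/zc.png",cv2.resize(a,None,fx=2.5,fy=2.5))
E
```

```text
-0.006 [-5.6  0.6 -1.8]
low t 112.9 tcp [593.  18. 178.] F [-7.6  1.  -1.6] w 28.4 gf 25.0 q [-0.    0.42 -0.11  1.77  0.05  0.96 -0.17]
away t 117.3 tcp [ 337. -490.  358.] F [ 0.3  0.5 -0. ] w 91.9 gf 0.0 q [ 1.    0.27 -0.11  1.55  0.03  1.32 -0.06]
scene knob [(0.84, [593.0, 18.0, 195.0])]
scene pull [(0.65, [749.0, -176.0, 1.0]), (0.36, [646.0, 72.0, 52.0])]
scene gate_hinge [(0.64, [619.0, 225.0, 62.0]), (0.35, [779.0, 61.0, 99.0])]
scene caddy [(0.89, [341.0, -382.0, 0.0]), (0.8, [400.0, -700.0, 0.0]), (0.56, [540.0, -281.0, 2.0])]
scene tool_loop [(0.56, [579.0, -272.0, 95.0])]
scene tool_knife [(0.47, [497.0, 452.0, -1.0])]
scene tool_ribbon [(0.51, [503.0, -301.0, 90.0])]
top knob [(0.72, [499.0, -305.0, 93.0]), (0.56, [594.0, 12.0, 191.0])]
top pull [(0.58, [650.0, 72.0, 53.0])]
top gate_hinge [(0.88, [622.0, 223.0, 66.0])]
top caddy [(0.87, [406.0, -700.0, 2.0]), (0.7, [535.0, -285.0, -1.0]), (0.65, [340.0, -379.0, -0.0])]
top tool_loop [(0.58, [570.0, -269.0, 96.0])]
top tool_knife [(0.47, [521.0, -245.0, 96.0])]
top tool_ribbon [(0.41, [501.0, -306.0, 97.0])]
```

View pics/zc.png

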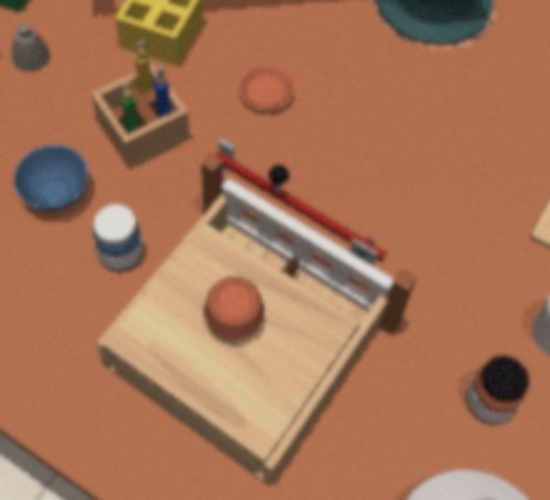

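The bar lies behind the catch lip at about (225,155), with the knob at (278,175). The gate and drawer are shut, and the three tools stand in the caddy at around (145,105). Handing in.

```bash
python3 - <<'E'
from h import *
print(robot.job_done())
E
```

```text
the job is handed in; nothing more can be done
None
```

I handed the job in at about 117 s, and no verdict came back. In the last pictures the three tools in the drawer (loop, knife, ribbon; no brush) stand heads up in the wooden caddy, the drawer is home, the gate is shut and the bar is down in its catch.

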